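Cap the samples and index one to the microscope

TASK

On the sample indexer, first press shut the two flip caps that stand open, so that they cannot foul the microscope. Then turn the bar-shaped metal knob in the middle clockwise (seen from above) to its third click, which brings the tube that its black line points at in front of the lens; do not run on past it, and finish while still holding the knob there, because a spring would turn it back. Leave the bottle, the beaker and the jar where they stand.

Things in the scene. Friction and masses are not known exactly. Their poses are not given: they have to be found in the camera images.
- indexer: fixed white base plate 320 x 200 x 12 mm; origin on the table on the turntable's vertical axis. Its x axis points to the microscope on the plate: black barrel 34 mm thick, slanting up and outwards, lens end 119 mm from the axis at height 72 mm, upper end 200 mm out, 135 mm high. A steel index post (45 mm high) stands 108 mm out on that side. The plate spans x -105 to +215, y -100 to +100 mm
- turntable (a joint): turntable angle, rad: 0 at the start, resting against its stop, growing clockwise seen from above. Dark steel disc, radius 98 mm, top 54 mm above the table, carrying tubes and knob. A click every 0.419 rad (24 degrees): third 1.257, fourth 1.676; end of travel 2.18. A return spring (0.12 to 0.14 N m), stronger than the clicks, turns it back to 0 when let go
- knob_grip (a point): centre of the bare-metal bar-shaped knob, on the turntable's axis, 110 mm above the table. The bar is 46 mm long (along this point's x axis), 14 mm wide (y) and 30 mm high, on a 10 mm thick stalk; a black line marks the end towards +x, which points at tube A. It turns with the turntable
- tube_a_mouth (a point): centre of the mouth of tube A (17 mm thick, its mouth 70 mm above the table, 80 mm from the turntable's axis), which goes in front of the lens at the third click. It is fixed in the turntable. This point's x axis points radially outwards from the turntable's axis, z up
- tube_b_mouth (a point): the same for tube B, 48 degrees anticlockwise from tube A. (Two further tubes, 48 degrees clockwise of A and 72 degrees anticlockwise of B, are shut for good: leave them)
- tube_a_cap (a joint): angle of tube A's white flip cap, rad: 0 shut, growing as it opens upwards and outwards, to 2.1. A disc 20 mm across, 5 mm thick, with a 4 mm tab; its hinge lies 12 mm radially outside the mouth's centre at the mouth's height, the tab's end 26 mm from the hinge. Shut, its top is 5.5 mm above the mouth. Open, it stands on the outer rim and stays where it is left; about 1 N at the tab moves it
- tube_b_cap (a joint): the same for tube B
- reagent_bottle: amber bottle, 56 mm across, 130 mm high, loose, origin at the centre of its underside; leave it alone
- beaker: glass beaker, 68 mm across, 85 mm high, loose, origin at the centre of its underside; leave it alone
- powder_jar: squat white jar with a black lid, 60 mm across, 60 mm high, loose, origin at the centre of its underside; leave it alone
- index_knob: the same knob, with its origin at the centre of its underside, 15 mm below knob_grip, same axes. The clicks are a torque ripple of 0.06 N m either way, stiffest between two stops, so turning it takes 0.05 to 0.22 N m

How it is judged (in metres and radians):
On the way, in this order (a step that is already met when the one before it is completed fails the run):
1. both caps are pressed shut before the turntable is indexed (value of joint each of tube_a_cap, tube_b_cap below 0.12 rad and value of joint turntable below 0.25 rad), for 0.2 s.
2. the knob is at its third click, held by the fingers (value of joint turntable between 1.137 and 1.377 rad and contact force between the fingers and index_knob above 1 N), for 0.3 s.
At the end, for the whole second after the job is handed in: Through the last second the turntable stands still at its third click (1.257 rad, within 0.12), the fingers bear on the knob with more than 1 N, and both caps are shut (within 0.12 rad) (all of step 2 and velocity of joint turntable between -0.1 and 0.1 rad/s and value of joint each of tube_a_cap, tube_b_cap below 0.12 rad); the arm keeps its last pose, push and grip.
It fails at once if the turntable is indexed (beyond 0.4 rad) while a cap is open (value of joint turntable above 0.4 rad and value of joint any of tube_a_cap, tube_b_cap above 0.25 rad).
It fails at once if the knob is run on past the third click (more than half-way to the fourth) (value of joint turntable above 1.467 rad).
It fails at once if the bottle, beaker or jar is moved by more than 20 mm (distance of any of reagent_bottle, beaker, powder_jar from where it was at the start of the episode above 0.02 m).
It also fails if it takes over 45 s, if anything falls off the work surface, if the arm or the gripper's body presses on something with over 40 N, if the wrist force passes 120 N, or if a joint passes its speed limit or range.

ROBOT

A 7-joint arm with a two-finger parallel gripper is mounted at the origin on the work surface. World frame = base frame: x ahead of the robot, y to its left, z up, the work surface at z = 0. Lengths are in mm, angles in degrees, forces in N, time in s.
With the tool pointing down it reaches from about 400 to 900 mm from the base axis. Payload 5.5 kg.
Tool frame: the origin (TCP) lies at the very end of the fingers, on their centre line; the grasp point (between the pads) lies 19 mm behind it; z points along the fingers, y is the line along which they close (so a half turn about z gives the same grasp; the last joint's range is limited). The gripper opens to 85 mm and grips with 20 to 120 N. Pads are 22 mm wide; open, the fingers measure 114 mm over their backs; the gripper's body (76 mm by 85 mm) begins 54 mm behind the grasp point. The pads swing forward as they close: fully open they stand 13 mm farther back than shut.
Start: joints at [90.367, 28.699, -24.465, 88.831, 12.651, 65.22, -12.049], TCP at [165.125, -628.676, 231.31] pointing down, gripper open.
Joint ranges: [-164.97, 164.97], [-17.58, 116.51], [-87.97, 89.64], [11.32, 138.91], [-80.73, 260.73], [10.89, 115.49], [-147.41, 147.41]. Speed limits (degrees/s): [147.25, 147.25, 180, 180, 180, 180, 180].

INTERFACE

Orientations are given as a 3x3 rotation matrix whose columns are the frame's x, y, z axes.
In Python, from station import * gives the robot as it stands. The module is installed in compiled form; this text tells all that it offers.
- The arm moves only by the tool drive_tool, never from a script. Its argument "rows" is a list of rows, each a list of 5 numbers: the opening, from 0 (shut) to 1 (fully open), then the shift along the world's x, y, z in m, then the turn about the world's z in rad. A call has 1 to 20 rows; each row is the pose to reach, as a shift and turn from the pose commanded when the call began; what a row does not reach only later rows make up. A row lasts 1/12 s, in which the tool goes at most 41.7 mm and 7.16 degrees, less where a joint would pass 70% of its speed; a pose out of reach is approached as far as the arm can. A call with a gripper value outside its range is refused whole. The fingers move at their own pace and stop on an object; "squeeze" is the grip in N (left out, the last holds). Time passes only in rows, so rows that repeat a pose let the fingers close. It gives the time, the measured TCP pose, the force, the opening and the grip force at its end, in the units of the state.
- get_state(): the state, without advancing time (a new reading comes with each control period).
- grab_frame(name): name is "side" or "top" or "wrist"; returns the picture (480x640x3 uint8, red, green, blue); there is no depth.
- camera_params(name): a dict with "fov_y" (degrees; the focal length in pixels is half the picture's height over the tangent of half this angle, whatever the lens; pixels are square), "cx", "cy" (the principal point, pixels), "dist_coeffs" ([k1, k2, p1, p2, k3] as OpenCV has them; the pictures are not rectified), "R" (3x3) and "t" (3): a world point X has camera coordinates R X + t. Camera axes: x right, y down, z forward; pixel columns grow to the right and rows downward; lengths in mm; the calibration is good to about 2 mm. A picture is of the moment at which its call begins: read the wrist's pose just before it. camera_params takes no time and is no camera call; for the wrist camera it gives the pose at the moment of the call.
- job_done(): hands the job in; it is judged then, once.
The state is a dict: "time_s": time; "joint_positions": joint angles; "joint_vel": joint speeds; "effort": joint torques, N m; "eef_pos": TCP position; "eef_rot": TCP orientation; "wrist_force": force on the tool from outside, world axes, zero at the start; "torque": the same for the moment, N m; "opening": finger opening in mm; "grip_force": force on a finger pad.
Only numpy, scipy, OpenCV 4.12 (cv2) and the standard library are available. Lean on these libraries where they do the work, as an engineer would, in place of code of your own. Each camera call takes 0.05 s, during which the arm holds its last target. There are 200 camera calls.

## Working session

There is one attempt and no reset: what is moved stays moved. The work goes in short steps, Python scripts to look and compute and a tool call to move; the robot and the scene stay as the last step left them, time stands still between calls to the robot, and variables do not carry over. Pictures are saved under pics/ and viewed, at most 10 in all, crops included, and the job is handed in when it is done.

Besides the shell and the picture viewer there is one more tool, called after "Emit:" as name(argument=value, ...) on one line, values as JSON. drive_tool: Moves the arm, as the interface text tells. Its arguments: {"type":"object","properties":{"rows":{"type":"array"},"squeeze":{"type":"number"}},"required":["rows"]}

```bash
mkdir -p pics; cat > h.py <<'E'
from station import *
import numpy as np, cv2
def K(p):
    f=240/np.tan(np.radians(p["fov_y"]/2)); return np.array([[f,0,p["cx"]],[0,f,p["cy"]],[0,0,1.]])
def ray(p,uv):
    n=cv2.undistortPoints(np.array([[uv]],float),K(p),np.array(p["dist_coeffs"],float))[0,0]
    R=np.array(p["R"]);t=np.array(p["t"]); return -R.T@t, R.T@np.array([n[0],n[1],1.])
def onz(p,uv,z):
    o,d=ray(p,uv); return o+d*(z-o[2])/d[2]
def tri(l):
    A=np.zeros((3,3));b=np.zeros(3)
    for p,uv in l:
        o,d=ray(p,uv);d=d/np.linalg.norm(d);M=np.eye(3)-np.outer(d,d);A+=M;b+=M@o
    return np.linalg.solve(A,b)
def proj(p,X):
    R=np.array(p["R"],float);return cv2.projectPoints(np.array(X,float).reshape(-1,3),cv2.Rodrigues(R)[0],np.array(p["t"],float),K(p),np.array(p["dist_coeffs"],float))[0][:,0]
def save(n,im): cv2.imwrite("pics/"+n+".png",im[:,:,::-1])
E
python3 - <<'E'
from h import *
for n in("top","side"):
    save(n+"0",grab_frame(n)); p=camera_params(n); print(n,p["fov_y"],-np.array(p["R"]).T@np.array(p["t"]))
s=get_state();print(s["time_s"],s["eef_rot"],s["opening"])
E
```

```text
top 51.71364750988612 [ 467.46991837  -15.88557031 1175.0436204 ]
side 45.23544339258101 [ 375.81012584 -807.95763992  878.49048203]
0.1 [[ 9.67188625e-01  2.54059035e-01 -4.13664005e-04]
 [ 2.54059368e-01 -9.67187040e-01  1.75125859e-03]
 [ 4.48326042e-05 -1.79889261e-03 -9.99998381e-01]] 85.5310718225116
```

View pics/top0.png

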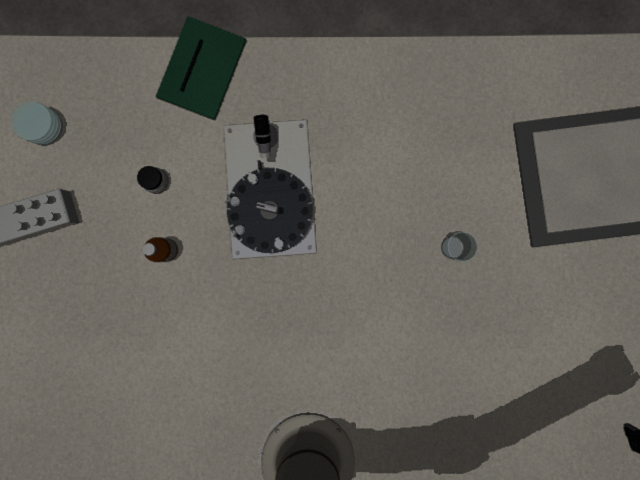

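View pics/side0.png

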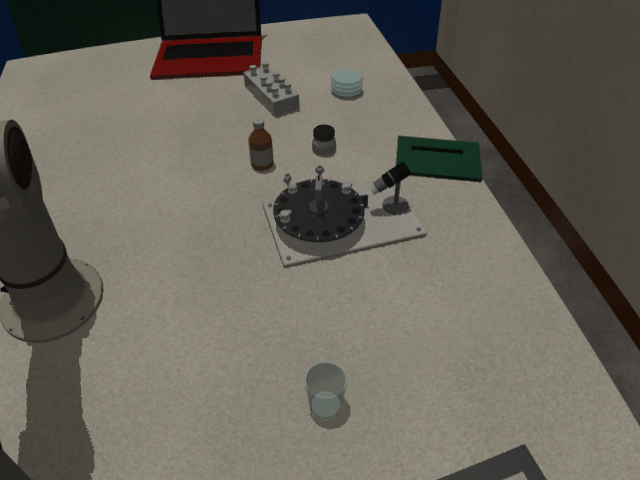

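```bash
python3 - <<'E'
from h import *
a=cv2.imread("pics/top0.png")[100:270,195:345]; b=cv2.imread("pics/side0.png")[150:280,250:440]
a=cv2.resize(a,None,fx=3.4,fy=3.4,interpolation=2);b=cv2.resize(b,None,fx=4,fy=4,interpolation=2)
cv2.imwrite("pics/topc.png",cv2.convertScaleAbs(a,alpha=1.5));cv2.imwrite("pics/sidec.png",cv2.convertScaleAbs(b,alpha=1.3))
p=camera_params("top")
im=cv2.imread("pics/top0.png")
for z,uv in((12,(224,124)),(12,(306,121)),(12,(316,253)),(12,(233,258)),(54,(270,210)),(110,(270,210)),(130,(152,249)),(60,(149,177)),(85,(456,244))): print(uv,onz(p,uv,z).round())
E
```

```text
(224, 124) [783. 195.  12.]
(306, 121) [790.   1.  12.]
(316, 253) [477. -21.  12.]
(233, 258) [466. 173.  12.]
(270, 210) [574.  83.  54.]
(270, 210) [569.  78. 110.]
(152, 249) [486. 323. 130.]
(149, 177) [650. 354.  60.]
(456, 244) [ 494. -329.   85.]
```

View pics/topc.png

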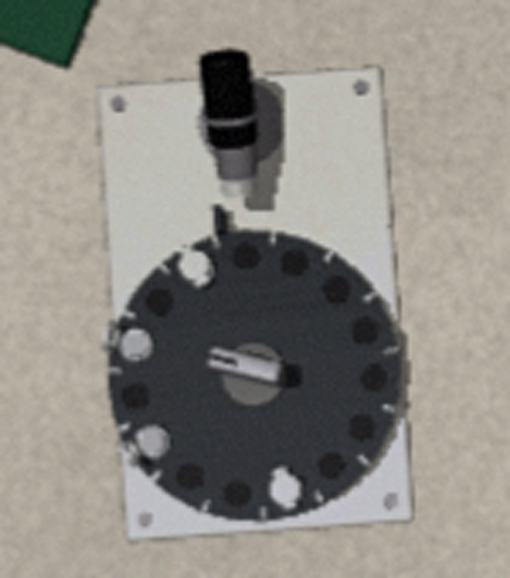

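View pics/sidec.png

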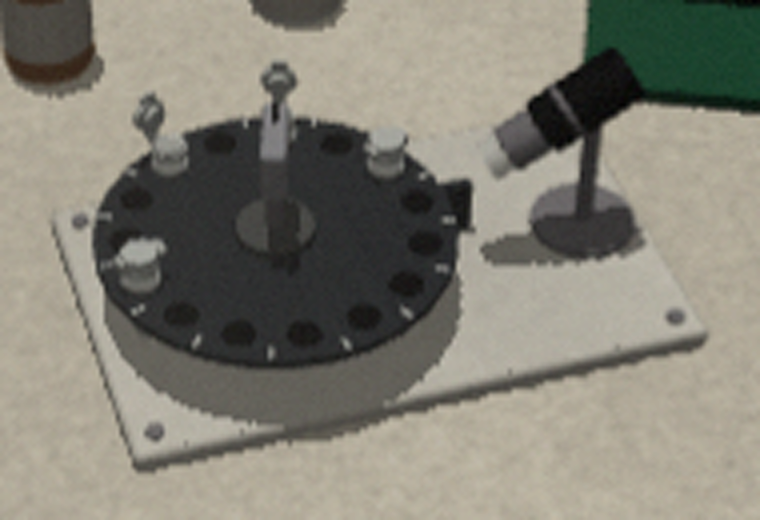

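Top: microscope is up (+x), open caps at crop (112,340) → tube A and (145,460) → tube B. The knob bar is at crop (246,364) pointing left at A. The side view shows both open caps standing and the loose items well clear. Axis ≈ (575,82), plate yaw ≈ 4°. Now I'll move over it with fingers shut.

Emit:
drive_tool(rows=[[0,0.02,0.035,0.02,0],[0,0.04,0.07,0.04,0],[0,0.06,0.105,0.06,0],[0,0.08,0.14,0.07,0],[0,0.1,0.175,0.08,0],[0,0.12,0.21,0.09,0],[0,0.14,0.245,0.09,0],[0,0.16,0.28,0.09,0],[0,0.18,0.315,0.09,0],[0,0.2,0.35,0.09,0],[0,0.22,0.385,0.09,0],[0,0.24,0.42,0.09,0],[0,0.26,0.455,0.09,0],[0,0.28,0.49,0.09,0],[0,0.3,0.525,0.09,0],[0,0.32,0.56,0.09,0],[0,0.34,0.595,0.09,0],[0,0.36,0.63,0.09,0],[0,0.38,0.66,0.09,0],[0,0.38,0.66,0.09,0]])

```text
time_s: 1.77
eef_pos: [546.8, 40.2, 321.3]
eef_rot: [[0.964, 0.264, 0.002], [0.264, -0.964, 0.006], [0.003, -0.005, -1.0]]
wrist_force: [-1.0, 0.2, 0.4]
opening: -0.1
grip_force: 0.0
```

```bash
python3 - <<'E'
from h import *
s=get_state();print(s["time_s"],s["eef_pos"],np.array(s["joint_positions"]).round(),np.array(s["eef_rot"]).round(3))
p=camera_params("wrist");im=grab_frame("wrist");save("w1",im)
import pickle;pickle.dump(p,open("w1.pkl","wb"))
print(-np.array(p["R"]).T@np.array(p["t"]),np.array(p["R"]).round(2), p["fov_y"])
E
```

```text
1.7667 [546.79396706  40.2238823  321.33075887] [ 36.  19. -54.  97.  16.  72. -95.] [[ 0.964  0.264  0.002]
 [ 0.264 -0.964  0.006]
 [ 0.003 -0.005 -1.   ]]
[616.41359253  58.69592592 463.35201169] [[ 0.26 -0.96 -0.01]
 [-0.93 -0.26  0.28]
 [-0.27 -0.07 -0.96]] 71.47612544491719
```

View pics/w1.png

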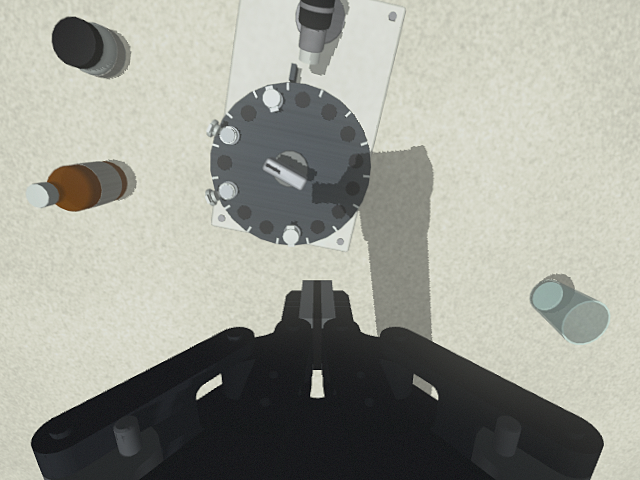

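Wrist view: bar knob at (285,173), its marked end to the left, tube A at (229,135) with open cap (213,128), tube B at (228,190) with cap (211,196). Next I'll measure with masks plus the top view.

```bash
python3 - <<'E'
from h import *
import pickle
P={"w":pickle.load(open("w1.pkl","rb")),"t":camera_params("top")}
I={"w":cv2.imread("pics/w1.png"),"t":cv2.imread("pics/top0.png")}
box={"w":(205,75,380,255),"t":(222,160,320,258)}
C={};
for k in"wt":
    x0,y0,x1,y1=box[k];g=cv2.cvtColor(I[k],cv2.COLOR_BGR2GRAY)[y0:y1,x0:x1]
    # bright blobs on the disc
    for th in((150,175) if k=="w" else (95,120)):
        n,l,st,c=cv2.connectedComponentsWithStats((g>th).astype(np.uint8))
        print(k,th)
        for i in range(1,n):
            if 15<st[i,4]<800:
                r=cv2.minAreaRect(np.argwhere(l==i)[:,::-1].astype(np.float32))
                bc=cv2.boxPoints(r)+[x0,y0]
                print("  ",(c[i]+[x0,y0]).round(1),st[i,4],np.round(r[1],1),bc.round(0).astype(int).tolist())
    m=(g<(110 if k=="w" else 75)).astype(np.uint8)
    m=cv2.morphologyEx(m,2,np.ones((3,3)));cs=max(cv2.findContours(m,0,1)[0],key=cv2.contourArea)
    e=cv2.fitEllipse(cv2.convexHull(cs)); print("disc",np.array(e[0])+[x0,y0],e[1], onz(P[k],np.array(e[0])+[x0,y0],54).round(1))
big=cv2.resize(I["w"][75:255,195:385],None,fx=3.3,fy=3.3,interpolation=2);cv2.imwrite("pics/w1c.png",big[:600])
E
```

```text
w 150
   [228.4 135. ] 262 [17. 19.] [[219, 126], [238, 126], [238, 143], [219, 143]]
   [285.3 174.8] 431 [43.6 11.4] [[262, 168], [267, 158], [306, 180], [300, 189]]
   [227.  190.3] 238 [17. 17.] [[219, 182], [236, 182], [236, 199], [219, 199]]
w 175
   [271.1  98.2] 313 [25. 16.] [[263, 86], [279, 86], [279, 111], [263, 111]]
   [215.  129.9] 24 [2.8 8.2] [[212, 133], [215, 126], [218, 127], [215, 134]]
   [227.7 134.7] 220 [16.  17.2] [[218, 141], [222, 124], [238, 128], [234, 145]]
   [286. 175.] 341 [42.5  9.8] [[263, 168], [268, 159], [304, 180], [300, 189]]
   [225.9 190.6] 181 [15. 14.] [[219, 183], [233, 183], [233, 198], [219, 198]]
   [213.  196.6] 23 [8.  2.7] [[210, 194], [212, 192], [216, 200], [213, 201]]
disc [290.55191803 162.39418793] (158.66159057617188, 165.01458740234375) [581.9  84.3  54. ]
t 95
   [234.2 200.3] 44 [6.5 7.3] [[230, 198], [237, 196], [239, 202], [232, 204]]
   [268.2 207.7] 56 [18.4  4.1] [[257, 207], [258, 203], [276, 207], [275, 211]]
   [238.8 229.2] 41 [6. 7.] [[236, 233], [236, 226], [242, 226], [242, 233]]
   [278.3 243.3] 67 [10.  7.] [[275, 238], [282, 238], [282, 248], [275, 248]]
t 120
   [239.6 170.5] 578 [32. 29.] [[227, 160], [256, 160], [256, 192], [227, 192]]
   [293.1 168.2] 574 [49. 28.] [[261, 188], [261, 160], [310, 160], [310, 188]]
   [302.6 245.2] 336 [22.1 48.8] [[273, 254], [312, 225], [325, 243], [286, 272]]
   [243.8 250.1] 305 [43.  18.1] [[225, 253], [232, 237], [271, 255], [264, 271]]
   [278.  243.4] 49 [9. 6.] [[275, 239], [281, 239], [281, 248], [275, 248]]
disc [269.60541534 208.56457901] (86.53522491455078, 90.16546630859375) [577.7  83.8  54. ]
```

View pics/w1c.png

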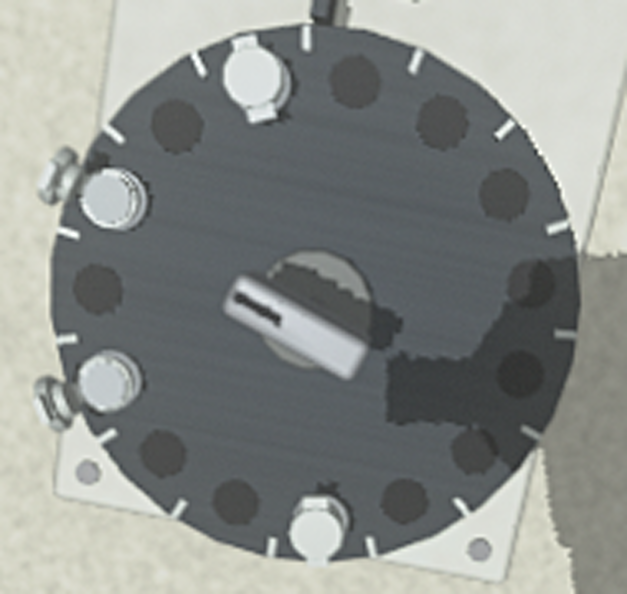

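```bash
python3 - <<'E'
from h import *
import pickle
w=pickle.load(open("w1.pkl","rb"));t=camera_params("top")
c=lambda u,v:(u/3.3+195,v/3.3+75)
print("knob top",tri([(w,c(296,328.5)),(t,(267.5,207.2))]).round(1))
print("A",tri([(w,c(113,199)),(t,(234.2,200.3))]).round(1), onz(w,c(113,199),70).round(1))
print("B",tri([(w,c(109,382)),(t,(238.8,229.2))]).round(1), onz(w,c(109,382),70).round(1))
a,b=onz(w,c(231.5,292),125),onz(w,c(360,365),125);print("bar",a.round(1),b.round(1),(a+b)/2,np.linalg.norm(a-b),np.degrees(np.arctan2(*(a-b)[1::-1])))
for q in(c(50,180),c(44,402)):print("cap far",onz(w,q,85).round(1))
A,B=onz(w,c(113,199),70),onz(w,c(109,382),70)
# axis from A,B: known radius 80, 48deg
m=(A+B)/2;d=(B-A);L=np.linalg.norm(d);n=np.array([d[1],-d[0],0])/L
for s in(1,-1):print("axis",L,(m+s*n*80*np.cos(np.radians(24))).round(1))
E
```

```text
knob top [574.1  82.7 120. ]
A [594.8 160.7  65.7] [594.3 158.2  70. ]
B [530.3 150.6  61.6] [531.7 147.1  70. ]
bar [580.2 104.1 125. ] [569.1  61.  125. ] [574.63228223  82.55840253 125.        ] 44.49939808093502 75.59530107292274
cap far [595.8 176.   85. ]
cap far [522.1 164.4  85. ]
axis 63.650926191784635 [550.2 224.6  70. ]
axis 63.650926191784635 [575.9  80.7  70. ]
```

Emit:
drive_tool(rows=[[0,0.015,0.04,0,0],[0,0.03,0.08,0,0],[0,0.045,0.12,-0.02,0],[0,0.06,0.155,-0.04,0],[0,0.06,0.17,-0.07,0],[0,0.06,0.17,-0.1,0],[0,0.06,0.17,-0.13,0],[0,0.06,0.17,-0.16,0],[0,0.06,0.17,-0.18,0],[0,0.06,0.17,-0.18,0],[0,0.06,0.17,-0.18,0]])

```text
time_s: 2.73
eef_pos: [604.4, 199.5, 140.3]
eef_rot: [[0.968, 0.253, -0.003], [0.253, -0.968, -0.001], [-0.003, 0.001, -1.0]]
wrist_force: [-0.3, -0.3, 0.2]
opening: 0.2
grip_force: 0.0
```

Emit:
drive_tool(rows=[[0,0.001,0.008,-0.02,0],[0,0.001,0.008,-0.045,0],[0,0.001,0.008,-0.056,0],[0,0.001,0.008,-0.056,0],[0,0,0.0,-0.056,0],[0,-0.002,-0.008,-0.056,0],[0,-0.004,-0.016,-0.056,0],[0,-0.006,-0.024,-0.056,0],[0,-0.008,-0.032,-0.056,0],[0,-0.01,-0.04,-0.056,0],[0,-0.012,-0.047,-0.056,0],[0,-0.012,-0.047,-0.056,0],[0,-0.012,-0.047,-0.06,0],[0,-0.012,-0.047,-0.063,0],[0,-0.012,-0.047,-0.065,0],[0,-0.012,-0.047,-0.066,0],[0,-0.012,-0.047,-0.066,0]])

```text
time_s: 4.15
eef_pos: [593.1, 154.7, 75.6]
eef_rot: [[0.967, 0.255, -0.0], [0.255, -0.967, -0.001], [-0.0, 0.001, -1.0]]
wrist_force: [-2.1, -2.2, 5.1]
opening: 0.0
grip_force: 3.0
```

Emit:
drive_tool(rows=[[0,0,0,0.03,0],[0,0,0,0.055,0],[0,-0.03,0.012,0.055,0],[0,-0.06,0.024,0.055,0],[0,-0.088,0.035,0.055,0],[0,-0.088,0.035,0.055,0],[0,-0.088,0.035,0.03,0],[0,-0.088,0.035,0.01,0],[0,-0.088,0.035,0.01,0],[0,-0.084,0.029,0.01,0],[0,-0.08,0.023,0.01,0],[0,-0.076,0.017,0.01,0],[0,-0.072,0.011,0.01,0],[0,-0.068,0.004,0.01,0],[0,-0.064,-0.003,0.01,0],[0,-0.06,-0.01,0.01,0],[0,-0.06,-0.01,0.008,0],[0,-0.06,-0.01,0.004,0],[0,-0.06,-0.01,0.001,0],[0,-0.06,-0.01,-0.001,0]])

```text
time_s: 5.82
eef_pos: [534.0, 144.9, 75.2]
eef_rot: [[0.967, 0.254, 0.002], [0.254, -0.967, 0.0], [0.002, 0.0, -1.0]]
wrist_force: [-1.4, -2.6, 23.1]
opening: 0.0
grip_force: 11.3
```

Emit:
drive_tool(rows=[[0,0,0,0,0],[0,0,0,0,0]])

```text
time_s: 5.98
eef_pos: [534.1, 144.9, 75.5]
eef_rot: [[0.967, 0.255, 0.002], [0.255, -0.967, -0.0], [0.002, 0.001, -1.0]]
wrist_force: [-0.7, -2.3, 10.7]
opening: 0.2
grip_force: 5.3
```

Emit:
drive_tool(rows=[[0,0,0,0.04,0],[0,0,0,0.08,0],[0.3,0.01,-0.01,0.12,0.12],[0.5,0.02,-0.03,0.14,0.24],[0.6,0.03,-0.05,0.15,0.36],[0.6,0.041,-0.061,0.15,0.48],[0.6,0.041,-0.061,0.15,0.6],[0.6,0.041,-0.061,0.15,0.72],[0.6,0.041,-0.061,0.15,0.84],[0.6,0.041,-0.061,0.15,0.96],[0.6,0.041,-0.061,0.15,1.07],[0.6,0.041,-0.061,0.15,1.07],[0.6,0.041,-0.061,0.15,1.07]])

```text
time_s: 7.07
eef_pos: [573.6, 83.9, 223.7]
eef_rot: [[0.244, 0.97, -0.001], [0.97, -0.244, 0.001], [0.001, -0.001, -1.0]]
wrist_force: [-0.1, -0.4, -0.9]
opening: 51.4
grip_force: 0.0
```

```bash
python3 - <<'E'
from h import *
import pickle
p=camera_params("wrist");im=grab_frame("wrist");save("w2",im);pickle.dump(p,open("w2.pkl","wb"))
print(get_state()["joint_positions"], proj(p,[[574.6,82.6,125],[594.4,159.6,75],[530.3,148.3,75]]).round())
E
```

```text
[ 35.76238748  35.2191859  -65.45569959  98.82500127  34.19733884
  68.78861945 -52.99134707] [[318. 240.]
 [319. 131.]
 [249. 164.]]
```

View pics/w2.png

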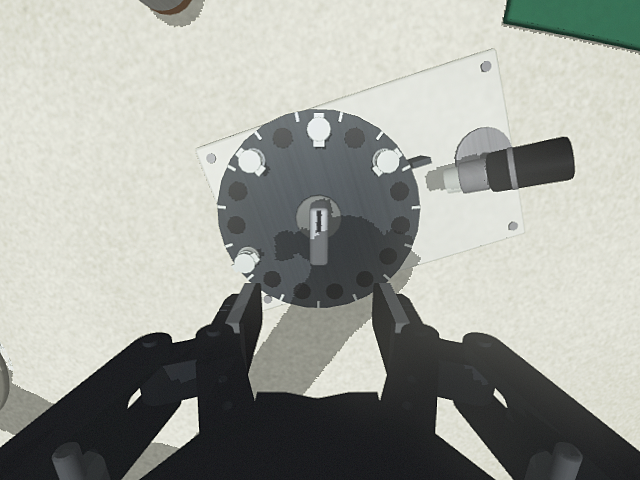

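Both caps are shut (A at (319,131), B at (249,162)) and the bar at (318,237) is aligned with the fingers. Descending to grip.

Emit:
drive_tool(rows=[[0.6,0.001,-0.001,-0.035,0],[0.6,0.001,-0.001,-0.07,0],[0.6,0.001,-0.001,-0.1,0],[0.6,0.001,-0.001,-0.12,0],[0.6,0.001,-0.001,-0.13,0],[0.6,0.001,-0.001,-0.132,0],[0,0.001,-0.001,-0.132,0],[0,0.001,-0.001,-0.132,0],[0,0.001,-0.001,-0.132,0],[0,0.001,-0.001,-0.132,0],[0,0.001,-0.001,-0.132,0],[0,0.001,-0.001,-0.132,0]], squeeze=60)

```text
time_s: 8.12
eef_pos: [574.7, 83.2, 94.1]
eef_rot: [[0.242, 0.97, 0.0], [0.97, -0.242, 0.0], [0.0, 0.0, -1.0]]
wrist_force: [-5.8, 0.4, 5.5]
opening: 13.1
grip_force: 61.7
```

Emit:
drive_tool(rows=[[0,0,0,0,-0.07],[0,0,0,0,-0.14],[0,0,0,0,-0.21],[0,0,0,0,-0.28],[0,0,0,0,-0.35],[0,0,0,0,-0.42],[0,0,0,0,-0.49],[0,0,0,0,-0.56],[0,0,0,0,-0.63],[0,0,0,0,-0.7],[0,0,0,0,-0.77],[0,0,0,0,-0.84],[0,0,0,0,-0.91],[0,0,0,0,-0.98],[0,0,0,0,-1.04],[0,0,0,0,-1.1],[0,0,0,0,-1.15],[0,0,0,0,-1.15],[0,0,0,0,-1.15]], squeeze=80)

```text
time_s: 9.7
eef_pos: [574.3, 83.7, 94.1]
eef_rot: [[0.984, 0.177, -0.0], [0.177, -0.984, 0.0], [-0.0, -0.0, -1.0]]
wrist_force: [-5.4, 0.3, 6.9]
opening: 12.6
grip_force: 78.6
```

```bash
python3 - <<'E'
from h import *
import pickle
p=camera_params("wrist");im=grab_frame("wrist");pickle.dump(p,open("w3.pkl","wb"))
t=grab_frame("top");s=grab_frame("side")
R=np.array(get_state()["eef_rot"]);print(np.degrees(np.arctan2(R[1,1],R[0,1])),get_state()["torque"])
o=np.zeros((600,800,3),np.uint8);o[:300,:400]=cv2.resize(im,(400,300))
save("w3",im);save("t3",t)
a=cv2.resize(t[140:270,200:340],None,fx=2.3,fy=2.3);o[300:300+a.shape[0],:a.shape[1]]=a[:300]
b=cv2.resize(s[150:270,240:440],None,fx=2,fy=2);o[0:240,400:800]=b
c=cv2.resize(im[0:250,180:480],(400,333));o[260:593,400:800]=c
save("m3",o)
E
```

```text
-79.80827117797064 [0.15078912 1.19669697 0.0970007 ]
```

View pics/m3.png

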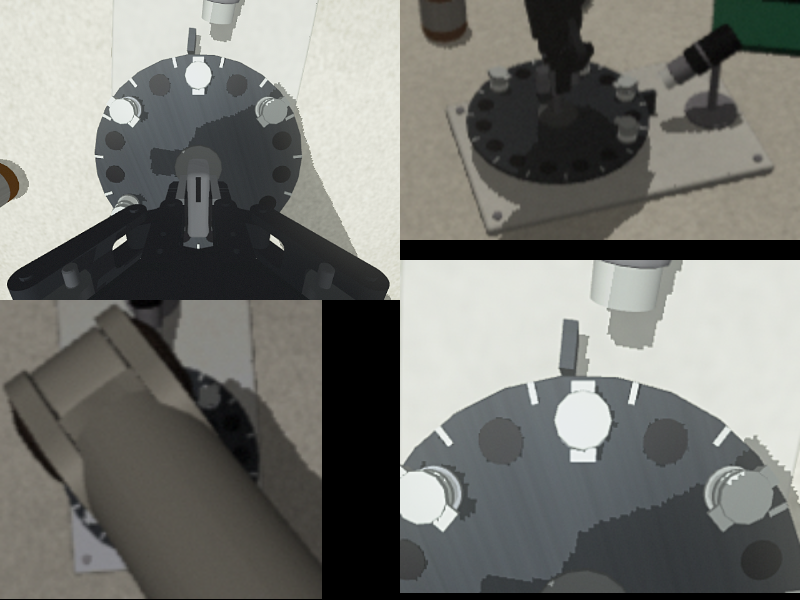

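```bash
python3 - <<'E'
from h import *
import pickle
w=pickle.load(open("w3.pkl","rb"));w2=pickle.load(open("w2.pkl","rb"))
def cen(n,box):
    x0,y0,x1,y1=box;g=cv2.cvtColor(cv2.imread(n),6)[y0:y1,x0:x1]
    n,l,st,c=cv2.connectedComponentsWithStats((g>190).astype(np.uint8));i=1+np.argmax(st[1:,4]);return c[i]+[x0,y0]
ax=np.array([575,82.3])
for p,n,b in((w2,"pics/w2.png",(300,112,338,150)),(w,"pics/w3.png",(295,88,340,155))):
    u=cen(n,b);X=onz(p,u,75);d=X[:2]-ax;print(u,X,np.hypot(*d),np.degrees(np.arctan2(d[1],d[0])))
E
```

```text
[318.26568266 129.29889299] [594.30125773 161.15890313  75.        ] 81.18660697827008 76.24684194558826
[316.81635003 120.51871042] [653.38541653  98.09479366  75.        ] 79.96092190538175 11.392639613720025
```

Tube A's cap sits at (317,120) in the wrist view, and both caps are still shut. The knob has turned 64.9° (1.13 rad), so it needs about 0.12 rad more.

Emit:
drive_tool(rows=[[0,0,0,0,-0.04],[0,0,0,0,-0.08],[0,0,0,0,-0.11],[0,0,0,0,-0.12],[0,0,0,0,-0.12],[0,0,0,0,-0.12],[0,0,0,0,-0.12],[0,0,0,0,-0.12],[0,0,0,0,-0.12]])

```text
time_s: 10.6
eef_pos: [574.3, 83.7, 94.1]
eef_rot: [[0.998, 0.058, -0.0], [0.058, -0.998, 0.0], [-0.0, -0.0, -1.0]]
wrist_force: [-5.9, 0.6, 8.1]
opening: 12.7
grip_force: 78.5
```

```bash
python3 - <<'E'
from h import *
p=camera_params("wrist");im=grab_frame("wrist")
g=cv2.cvtColor(im,cv2.COLOR_RGB2GRAY)[88:155,295:340]
n,l,st,c=cv2.connectedComponentsWithStats((g>190).astype(np.uint8));i=1+np.argmax(st[1:,4]);u=c[i]+[295,88]
X=onz(p,u,75);d=X[:2]-[575,82.3];a=76.25-np.degrees(np.arctan2(d[1],d[0]));print(u,X,np.hypot(*d),a,np.radians(a),get_state()["time_s"],get_state()["grip_force"])
E
```

```text
[316.56459875 120.76607854] [654.38806136  88.76571863  75.        ] 79.65092468490931 71.59385248026572 1.2495484499677456 10.65 78.50540399551392
```

The turntable reads 1.25 rad and the knob is held with 78 N.

```bash
python3 -c "
from station import *
print(job_done())"
```

```text
the job is handed in; nothing more can be done
None
```

Both caps are pressed shut, and the knob is held at its third click (measured 1.25 rad against 1.257) with about 78 N of grip. The job is handed in; no verdict came back.

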